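Hold the replacement toner cartridge over the contactless chip reader

ROBOT

A 7-joint arm with a two-finger parallel gripper is mounted at the origin on the work surface. World frame = base frame: x ahead of the robot, y to its left, z up, the work surface at z = 0. Lengths are in mm, angles in rad, forces in N, time in s.
With the tool pointing down it reaches from about 425 to 825 mm from the base axis. Payload 3.6 kg.
Tool frame: the origin (TCP) lies on the centre line of the jaws, within the pads' length; the fingertips stand 11 mm ahead of it and the grasp point (between the pads) lies 8 mm behind it (tip_reach is the distance from the TCP to the fingertips, in mm); z points along the fingers, y is the line along which they close (so a half turn about z gives the same grasp; the last joint's range is limited). The gripper opens to 85 mm and grips with 20 to 120 N. Pads are 22 mm wide; open, the fingers measure 114 mm over their backs; the gripper's body (76 mm by 85 mm) begins 54 mm behind the grasp point. The pads swing forward as they close: fully open they stand 13 mm farther back than shut.
Start: joints at [-1.319, 0.615, -0.013, 1.423, 0.008, 1.103, -0.04], TCP at [178.224, 625.06, 242.297] pointing down, gripper open.
Joint ranges: [-3.12, 3.12], [-0.3, 2.06], [-1.34, 1.32], [0.26, 2.42], [-1.36, 4.5], [0.01, 1.98], [-2.84, 2.84]. Speed limits (rad/s): [2.79, 2.79, 3.14, 3.14, 3.14, 3.14, 3.14].

INTERFACE

Orientations are given as [roll, pitch, yaw] about the fixed x, y, z axes, in that order (R = Rz(yaw) Ry(pitch) Rx(roll)).
In Python, from plant import * gives the robot as it stands. The module is installed in compiled form; this text tells all that it offers.
- The arm moves only by the tool jog_arm, never from a script. Its arguments are lists of equal length, an entry for each row: "offset": the shift along the world's x, y, z in cm, a list of three; "roll": the turn about the world's z in rad; "fingers": the finger opening in cm, from 0 to 8.54. A call has 1 to 12 rows; each row shifts and turns the commanded pose from where the row before left it; what a row does not reach is not made up. A row lasts 1/12 s, in which the tool goes at most 41.7 mm and 7.16 degrees, less where a joint would pass 70% of its speed; a pose out of reach is approached as far as the arm can. A call is refused whole if a number of a shift passes 4.17 or a number of a turn 0.125, either way. A call with a gripper value outside its range is refused whole. The fingers move at their own pace and stop on an object; "grip_force" is the grip in N (left out, the last holds). Time passes only in rows, so rows that do not move let the fingers close. It gives the time, the measured TCP pose, the force, the opening and the grip force at its end, in the units of the state.
- sense(): the state, without advancing time (a new reading comes with each control period).
- read_camera(name): name is "scene" or "top"; returns the picture (400x640x3 uint8, blue, green, red); there is no depth.
- camera_info(name): a dict with "vfov" (degrees; the focal length in pixels is half the picture's height over the tangent of half this angle, whatever the lens; pixels are square), "cx", "cy" (the principal point, pixels), "extrinsics" (4x4, takes a point from camera to world coordinates). Camera axes: x right, y down, z forward; pixel columns grow to the right and rows downward; lengths in mm; the calibration is good to about 2 mm. A picture is of the moment at which its call begins. camera_info takes no time and is no camera call.
- hand_in(): hands the job in; it is judged then, once.
Trained networks look in the newest picture that a camera, given by its name, has taken for a name from the list of things; names that differ only in an ending like _2 or _b are one class to them, and where a whole thing is asked for, a point or a joint stands for the part that bears it (a point fixed in the world has none). Each returns a list of dicts, best first, with "conf" (0 to 1); they miss things now and then, are a little off and sometimes report something else, mostly with a low value. They report only what shows in the picture. A call takes as long as a camera call. They do not tell look-alikes from the thing itself.
- silhouettes(camera, query): "pixels" (400x640 bool, what is visible of it) and "extent" ([left, top, right, bottom] in pixels, round what is visible of it).
The state is a dict: "time": time; "qpos": joint angles; "dq": joint speeds; "effort": joint torques, N m; "ee_pos": TCP position; "orientation": TCP orientation; "contact_force": force on the tool from outside, world axes, zero at the start; "ft_torque": the same for the moment, N m; "width": finger opening in mm; "grasp_force": force on a finger pad.
Only numpy, scipy, OpenCV 4.12 (cv2) and the standard library are available. Lean on these libraries where they do the work, as an engineer would, in place of code of your own. Each camera call takes 0.05 s, during which the arm holds its last target. There are 200 camera calls.

TASK

The machine's spent toner cartridge lies in the red returns tray: take the fresh cartridge of the same colour from the stock tray and carry it clear of the blue caddy to the contactless chip reader. Hold it level and still with its chip centred about a centimetre above the reader's white window and its length along the guide lines, either way round, never touching the reader. Finish while holding it there so that the chip can be read, and leave everything else undisturbed.

Things in the scene. Friction and masses are not known exactly. Their poses are not given: they have to be found in the camera images.
- returns: Shallow red plastic returns tray for spent cartridges, 220 x 120 x 30 mm, at the back of the table; fixed. Origin: centre of its underside, x along its length. Exactly one spent colour cartridge lies in it, at its middle.
- stock: Open carton tray, 240 x 240 mm, walls 24 mm high; fixed. Origin: centre of its underside. Fresh cartridges lie along its x, noses to +x, in any order in lanes at its y = -72, 0, 72 mm (30 mm free between them), undersides 22 mm above the table on pulp ribs at its x = -65 and 65 mm (20 mm thick, teeth between lanes 42 mm high). Between the ribs the floor is 5 mm high, free for fingers.
- caddy: Blue carry caddy between stock tray and reader; fixed, an obstacle. 240 (its x) x 206 mm (its y), end walls 50, side walls 32 mm high; an upright handle board along its middle (230 mm long, 10 mm thick, black grip 20 mm thick) reaches 150 mm above the table. Origin: centre of its underside. Holds the three remaining old cartridges: black and two colours.
- fresh_cyan: Fresh cyan toner cartridge lying in the stock tray, 200 mm long (x) x 42 x 42 mm, flat sides, 0.24 to 0.39 kg. Origin: middle of its underside, also under its centre of mass; x points to the nose (black end cap; a white square patch on top near it), z up. The tail has a grey gear. Grip it across its 42 mm width at mid-length.
- fresh_cyan_chip (a point): The chip of the fresh cyan cartridge: on its underside, 70 mm from mid-length towards the nose, right below the white square patch on its top. Axes as the cartridge's.
- fresh_magenta: Fresh magenta toner cartridge lying in the stock tray, 200 mm long (x) x 42 x 42 mm, flat sides, 0.24 to 0.39 kg. Origin: middle of its underside, also under its centre of mass; x points to the nose (black end cap; a white square patch on top near it), z up. The tail has a grey gear. Grip it across its 42 mm width at mid-length.
- fresh_magenta_chip (a point): The chip of the fresh magenta cartridge: on its underside, 70 mm from mid-length towards the nose, right below the white square patch on its top. Axes as the cartridge's.
- fresh_yellow: Fresh yellow toner cartridge lying in the stock tray, 200 mm long (x) x 42 x 42 mm, flat sides, 0.24 to 0.39 kg. Origin: middle of its underside, also under its centre of mass; x points to the nose (black end cap; a white square patch on top near it), z up. The tail has a grey gear. Grip it across its 42 mm width at mid-length.
- fresh_yellow_chip (a point): The chip of the fresh yellow cartridge: on its underside, 70 mm from mid-length towards the nose, right below the white square patch on its top. Axes as the cartridge's.
- old_cyan: Old cyan cartridge of the machine, same shape and size as the fresh ones, 0.15 kg. It lies either in the caddy or, if it is the spent one, in the red returns tray. Origin: middle of its underside.
- old_magenta: Old magenta cartridge of the machine, same shape and size as the fresh ones, 0.15 kg. It lies either in the caddy or, if it is the spent one, in the red returns tray. Origin: middle of its underside.
- old_yellow: Old yellow cartridge of the machine, same shape and size as the fresh ones, 0.15 kg. It lies either in the caddy or, if it is the spent one, in the red returns tray. Origin: middle of its underside.
- old_black: Old black cartridge in the caddy, same shape and size. Origin: middle of its underside.
- reader: Contactless chip reader: black slab 150 mm (its x) x 100 mm (its y) x 20 mm, fixed. Origin: centre of its underside; z up. Two white guide lines, 48 mm apart, run along its length.
- reader_window (a point): Centre of the top of the reader's white antenna window, 46 x 34 mm, in the middle of the slab, 22 mm above the table. x along the reader's length (the guide lines), z up.
- cleaner: Jar of cleaner, 60 mm diameter, 85 mm tall, standing on the table; a bystander. Origin: centre of its underside.
- screwdriver: Screwdriver lying on the table to the right of the reader; a bystander.
Things that resemble listed ones, but are neither listed nor needed, are in the scene too. Leave any green or purple look-alike of the fresh_cyan alone.

How it is judged:
By the outcome, as a careful person would: the job done as asked, in the order asked, and still so for the second after the job is handed in, while the arm keeps its last pose, push and grip.
It also fails if it takes over 40 s, if anything falls off the work surface, if the arm or the gripper's body presses on something with over 40 N, if the wrist force passes 120 N, or if a joint passes its speed limit or range.

## Working session

There is one attempt and no reset: what is moved stays moved. The work goes in short steps, Python scripts to look and compute and a tool call to move; the robot and the scene stay as the last step left them, time stands still between calls to the robot, and variables do not carry over. Pictures are saved under pics/ and viewed, at most 10 in all, crops included, and the job is handed in when it is done.

Besides the shell and the picture viewer there is one more tool, called after ">>>" as name(argument=value, ...), one argument or row to a line, values as JSON. jog_arm: Moves the arm, as the interface text tells. Its arguments: {"type":"object","properties":{"offset":{"type":"array"},"roll":{"type":"array"},"fingers":{"type":"array"},"grip_force":{"type":"number"}},"required":["offset","roll","fingers"]}

```bash
mkdir -p pics
python3 - <<'E'
from plant import *
import cv2,numpy as np
for n in("scene","top"):
    cv2.imwrite(f"pics/{n}0.png",read_camera(n)); i=camera_info(n); print(n,i["vfov"],i["cx"],i["cy"],np.round(i["extrinsics"],3).tolist(), [k for k in i])
s=sense();print(s["time"],s["ee_pos"],s["orientation"],s["width"])
E
```

```text
scene 52.25317084277008 315.1108453195206 195.99712327348846 [[-0.315, 0.767, -0.56, 1371.512], [0.949, 0.248, -0.195, 326.63], [-0.011, -0.592, -0.806, 1316.376], [0.0, 0.0, 0.0, 1.0]] ['vfov', 'cx', 'cy', 'extrinsics']
top 53.55619691682618 322.2898324989091 201.32658699207204 [[0.018, -0.992, 0.126, 352.52], [-1.0, -0.016, 0.021, 21.235], [-0.019, -0.126, -0.992, 1259.53], [0.0, 0.0, 0.0, 1.0]] ['vfov', 'cx', 'cy', 'extrinsics']
0.1 [178.05356593 624.44260761 241.22827991] [-3.13924377e+00  3.69081494e-05  2.86385921e+00] 85.42227413876333
```

View pics/scene0.png

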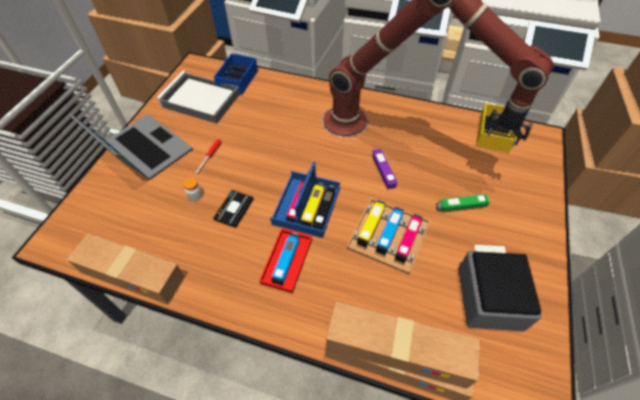

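View pics/top0.png

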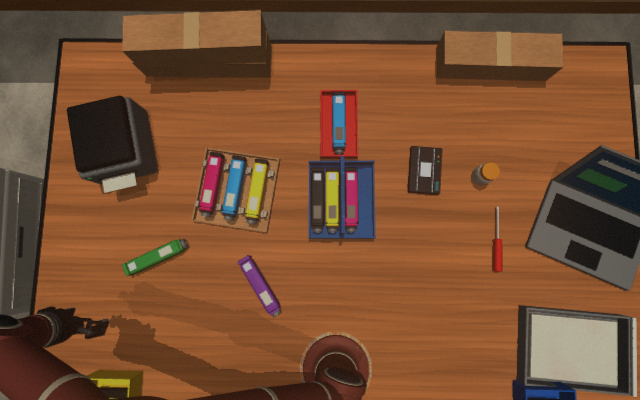

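The spent cartridge in the red tray is cyan (top 339,122). The cyan candidates are the one in the tray, which is the spent one, and the one in the stock carton's middle lane (top 235,187), which is the fresh one. Green (155,257) and purple (260,285) are look-alikes. Next I measure and confirm with a crop.

```bash
cat > h.py <<'E'
from plant import *
import cv2,numpy as np
def cam(n):
    i=camera_info(n);f=200/np.tan(np.radians(i["vfov"])/2);return f,i["cx"],i["cy"],np.array(i["extrinsics"])
def ray(n,uv):
    f,cx,cy,E=cam(n);d=E[:3,:3]@np.array([(uv[0]-cx)/f,(uv[1]-cy)/f,1]);return E[:3,3],d/np.linalg.norm(d)
def onz(n,uv,z):
    o,d=ray(n,uv);return o+d*(z-o[2])/d[2]
def tri(a,b):
    A=np.zeros((3,3));B=np.zeros(3)
    for n,uv in(("scene",a),("top",b)):
        o,d=ray(n,uv);P=np.eye(3)-np.outer(d,d);A+=P;B+=P@o
    p=np.linalg.solve(A,B)
    return p,[np.linalg.norm(np.cross(p-ray(n,u)[0],ray(n,u)[1])) for n,u in(("scene",a),("top",b))]
E
python3 - <<'E'
from h import *
im={n:read_camera(n) for n in("scene","top")}
c={}
for q in("fresh_cyan","reader","reader_window","caddy","stock","old_cyan"):
    for n in im:
        r=silhouettes(n,q)
        print(q,n,[(round(x["conf"],2),[int(v) for v in x["extent"]]) for x in r[:3]])
        if r:
            np.save(f"m_{q}_{n}.npy",r[0]["pixels"])
t=im["top"];s=im["scene"]
a=cv2.resize(t[140:250,190:290],None,fx=4,fy=4,interpolation=2)
b=cv2.resize(s[190:275,340:440],None,fx=4,fy=4,interpolation=2)
c=cv2.resize(t[140:200,400:450],None,fx=5,fy=5,interpolation=2)
d=cv2.resize(s[180:230,205:260],None,fx=5,fy=5,interpolation=2)
o=np.zeros((600,800,3),np.uint8)
def put(p,y,x):
    h=min(p.shape[0],600-y);w=min(p.shape[1],800-x);o[y:y+h,x:x+w]=p[:h,:w]
put(a,0,0);put(b,0,400);put(d,340,400)
put(c[:,:125*2],440,0); put(c,340,680)
cv2.imwrite("pics/c1.png",o)
E
```

```text
fresh_cyan scene [(0.9, [374, 147, 395, 186]), (0.59, [436, 195, 491, 213]), (0.57, [374, 207, 403, 251])]
fresh_cyan top [(0.82, [237, 255, 279, 317]), (0.65, [223, 156, 249, 218]), (0.65, [118, 242, 188, 274])]
reader scene [(0.61, [217, 191, 253, 226]), (0.34, [392, 215, 422, 260])]
reader top [(0.7, [407, 147, 441, 198])]
reader_window scene [(0.96, [215, 189, 252, 224])]
reader_window top [(0.57, [409, 146, 443, 193])]
caddy scene [(0.58, [214, 193, 252, 224]), (0.57, [268, 163, 339, 236])]
caddy top [(0.96, [307, 158, 372, 239]), (0.63, [198, 150, 227, 214]), (0.18, [495, 235, 502, 273])]
stock scene [(0.74, [264, 228, 311, 291]), (0.64, [346, 197, 429, 275])]
stock top [(0.87, [191, 150, 279, 230])]
old_cyan scene [(0.87, [269, 233, 302, 288]), (0.56, [284, 180, 303, 224])]
old_cyan top [(0.92, [332, 91, 345, 155]), (0.19, [311, 157, 371, 239])]
```

View pics/c1.png

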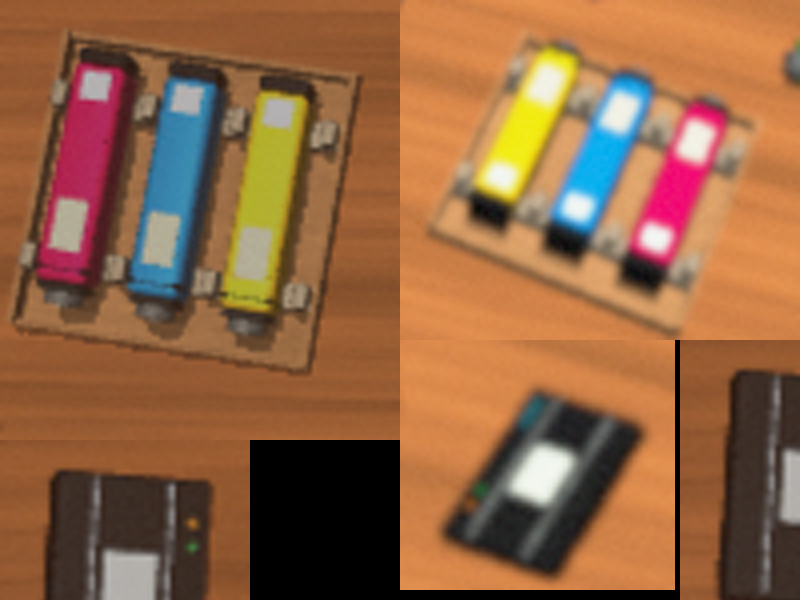

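The crop confirms it: fresh cyan is in the middle lane, nose up (+x). Its chip patch is at top ≈ (236,165) and scene ≈ (384,242), with the label at top ≈ (230,200). The reader window is at top ≈ (426,170).

Run:
```python
from h import *
im={n:read_camera(n) for n in("scene","top")}
def white(n,seed,r=9,k=6):
    p=im[n].astype(float).min(2);x,y=seed;z=p[y-r:y+r+1,x-r:x+r+1]
    b=cv2.resize(z,None,fx=k,fy=k,interpolation=cv2.INTER_CUBIC)
    lo,hi=np.median(b[b<np.percentile(b,60)]),np.percentile(b,98)
    m=(b>(lo+hi)/2).astype(np.uint8);N,L,S,C=cv2.connectedComponentsWithStats(m)
    c0=np.array(b.shape[::-1])/2
    i=1+min(range(N-1),key=lambda j:np.linalg.norm(C[j+1]-c0) if S[j+1][4]>60 else 1e9)
    u=(C[i]+.5)/k-.5+[x-r,y-r]
    rect=cv2.minAreaRect(cv2.findNonZero((L==i).astype(np.uint8)))
    return u,S[i][4]/k/k,cv2.boxPoints(rect)/k+[x-r,y-r]
P={}
for nm,a,b,r in(("patch",(384,242),(236,165),6),("label",(395,218),(230,200),8),("window",(234,207),(426,170),9)):
    A=white("scene",a,r);B=white("top",b,r);P[nm]=tri(A[0],B[0]);print(nm,A[0].round(1),A[1],B[0].round(1),B[1],P[nm][0].round(1),np.round(P[nm][1],1))
    zz={"patch":64,"label":64,"window":22}[nm]
    print("  onz",onz("scene",A[0],zz).round(1),onz("top",B[0],zz).round(1))
    c=np.array([onz("top",q,zz)[:2] for q in B[2]]);print("  box",[ (np.hypot(*(c[(i+1)%4]-c[i])).round(0),np.degrees(np.arctan2(*(c[(i+1)%4]-c[i])[::-1])).round(1)) for i in (0,1)])
d=P["patch"][0]-P["label"][0];print("cart yaw",np.degrees(np.arctan2(d[1],d[0])),np.linalg.norm(d))
# outlines rectified on top plane
def rect(mask,n,z):
    ys,xs=np.nonzero(mask);w=np.array([onz(n,(x,y),z)[:2] for x,y in zip(xs,ys)],np.float32)
    r=cv2.minAreaRect(w);return np.round(r[0],1),np.round(r[1],1),round(r[2],1)
t=im["top"].astype(int)
sub=np.zeros((400,640),bool);sub[140:202,402:448]=1
print("reader",rect(sub&(t.max(2)<62),"top",20),(sub&(t.max(2)<62)).sum())
h=cv2.cvtColor(im["top"],cv2.COLOR_BGR2HSV);sub[:]=0;sub[150:225,212:255]=1
print("cyan",rect(sub&(h[...,0]>90)&(h[...,0]<115)&(h[...,1]>120)&(h[...,2]>120),"top",64))
for q,z in(("caddy",40),("stock",24)):
    print(q,rect(np.load(f"m_{q}_top.npy"),"top",z))
# guide lines: light ridge pts on slab
g=im["top"].astype(float).min(2)
for c0 in(416,435):
    pts=[]
    for y in range(151,190):
        x0=round(c0-(y-170)*.03);w=g[y,x0-3:x0+4];w=np.clip(w-np.median(w)-5,0,None)
        if w.sum()>10: pts.append(onz("top",((w*np.arange(x0-3,x0+4)).sum()/w.sum(),y),20)[:2])
    pts=np.array(pts);l=cv2.fitLine(pts.astype(np.float32),cv2.DIST_HUBER,0,.01,.01).ravel();print("line",len(pts),np.degrees(np.arctan(l[1]/l[0])),l[2:])
print(sense()["time"])
```

```text
patch [384.  241.2] 41.30555555555556 [236.3 164.4] 49.72222222222222 [615.1 315.2  64.7] [0.8 0.8]
  onz [614.4 315.9  64. ] [615.5 314.5  64. ]
  box [(np.float64(23.0), np.float64(-7.5)), (np.float64(23.0), np.float64(-99.6))]
label [394.5 217.7] 66.13888888888889 [229.7 199.3] 107.30555555555556 [506.1 330.2  64.3] [0.7 0.7]
  onz [505.6 330.8  64. ] [506.3 329.6  64. ]
  box [(np.float64(42.0), np.float64(-6.9)), (np.float64(26.0), np.float64(-98.8))]
window [232.8 206.3] 107.8888888888889 [425.3 169.1] 145.80555555555557 [ 617.6 -276.2   21.4] [0.9 0.9]
  onz [ 617.9 -274.9   22. ] [ 617.8 -276.9   22. ]
  box [(np.float64(46.0), np.float64(-4.5)), (np.float64(34.0), np.float64(-93.1))]
cart yaw -7.842440378932658 110.06112191174506
reader (array([ 615.8, -273.6]), array([ 98.6, 149.2]), 86.0) 824
cyan (array([547.4, 322.8]), array([ 37.7, 166.8]), 82.2)Traceback (most recent call last):
  File "<stdin>", line 30, in <module>
  File "<stdin>", line 22, in rect
  File "h.py", line 8, in onz
    o,d=ray(n,uv);return o+d*(z-o[2])/d[2]
        ~~~^^^^^^
  File "h.py", line 6, in ray
    f,cx,cy,E=cam(n);d=E[:3,:3]@np.array([(uv[0]-cx)/f,(uv[1]-cy)/f,1]);return E[:3,3],d/np.linalg.norm(d)
              ~~~^^^
  File "h.py", line 4, in cam
    i=camera_info(n);f=200/np.tan(np.radians(i["vfov"])/2);return f,i["cx"],i["cy"],np.array(i["extrinsics"])
ValueError: time passes only in moves, steps and waits
```

>>> jog_arm(
  offset=[
    [2.0,-1.6,0],
    [3.1,-2.5,0],
    [3.1,-2.5,0],
    [3.1,-2.5,0],
    [3.1,-2.5,0],
    [3.1,-2.5,0],
    [3.1,-2.5,0],
    [3.1,-2.5,0],
    [3.1,-2.5,0],
    [3.1,-2.5,0],
    [3.1,-2.5,0],
    [3.1,-2.5,0],
  ],
  roll=[0.012,0.012,0.012,0.012,0.012,0.012,0.012,0.012,0.012,0.012,0.012,0.012],
  fingers=[5.8,5.8,5.8,5.8,5.8,5.8,5.8,5.8,5.8,5.8,5.8,5.8],
)

```text
time: 1.9
ee_pos: [540.6, 332.7, 242.5]
orientation: [3.141, 0.0, 3.008]
contact_force: [0.5, 0.7, -0.5]
width: 58.0
grasp_force: 0.0
```

>>> jog_arm(
  offset=[
    [0.6,-0.85,0],
    [0,0,-3],
    [0,0,-4],
    [0,0,-4],
    [0,0,-3],
    [0,0,-0.5],
    [0,0,0],
    [0,0,0],
  ],
  roll=[0,0,0,0,0,0,0,0],
  fingers=[5.8,5.8,5.8,5.8,5.8,5.8,5.8,5.8],
)

```text
time: 2.57
ee_pos: [546.3, 326.3, 98.8]
orientation: [3.14, 0.002, 3.008]
contact_force: [0.5, 0.0, 0.9]
width: 57.7
grasp_force: 0.0
```

Run:
```python
from h import *
s=read_camera("scene");t=read_camera("top");st=sense();print(st["ee_pos"],st["orientation"],st["contact_force"],st["width"])
cv2.imwrite("pics/a2.png",np.hstack([cv2.resize(s[180:280,340:440],None,fx=4,fy=4,interpolation=2),cv2.resize(t[140:240,190:290],None,fx=4,fy=4,interpolation=2)]))
```

```text
[546.97949395 326.73519556 100.14180915] [3.13805231 0.00430801 3.00780088] [-0.3002473   0.79810264 -0.13705267] 57.82427340238278
```

View pics/a2.png

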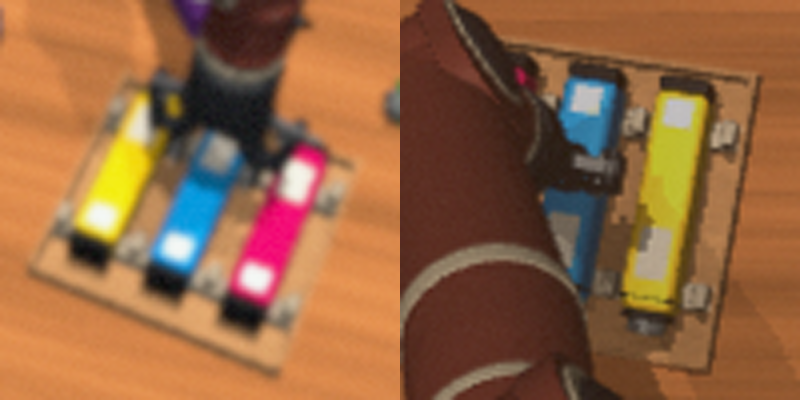

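The fingers straddle the middle cyan cartridge (gripper at top crop 590,165, cyan below it), with clear gaps to the yellow and magenta ones. I'll descend and grip.

>>> jog_arm(
  offset=[
    [-0.05,-0.15,0],
    [0,0,-2],
    [0,0,-2],
    [0,0,-1.6],
    [0,0,-1.0],
    [0,0,0],
    [0,0,0],
    [0,0,0],
    [0,0,0],
    [0,0,0],
    [0,0,0],
    [0,0,0],
  ],
  roll=[0,0,0,0,0,0,0,0,0,0,0,0],
  fingers=[5.8,5.8,5.8,5.8,5.8,5.8,5.0,4.4,3.8,3.6,3.6,3.6],
  grip_force=45,
)

```text
time: 3.67
ee_pos: [545.9, 324.8, 33.0]
orientation: [3.139, 0.003, 3.008]
contact_force: [-0.5, 0.4, 6.1]
width: 41.5
grasp_force: 46.9
```

>>> jog_arm(
  offset=[
    [0,0,0],
    [0,0,0.5],
    [0,0,1.0],
    [0,0,2],
    [0,0,3],
    [0,0,3],
    [0,0,3],
    [0,0,3],
    [0,0,2.5],
    [0,0,1],
    [0,0,0],
    [0,0,0],
  ],
  roll=[0,0,0,0,0,0,0,0,0,0,0,0],
  fingers=[3.4,3.4,3.4,3.4,3.4,3.4,3.4,3.4,3.4,3.4,3.4,3.4],
  grip_force=70,
)

```text
time: 4.67
ee_pos: [543.9, 323.5, 220.3]
orientation: [-3.14, -0.002, 3.008]
contact_force: [-0.7, 0.1, -3.6]
width: 41.3
grasp_force: 71.2
```

>>> jog_arm(
  offset=[
    [0,-1,0],
    [0,-2,0],
    [0,-3,0],
    [0,-3,0],
    [0,-3,0],
    [0,-3,0],
    [0,-3,0],
    [0,-3,0],
    [0,-3,0],
    [0,-3,0],
    [0,-3,0],
    [0,-3,0],
  ],
  roll=[0,0,0.006,0.006,0.006,0.006,0.006,0.006,0.006,0.006,0.006,0.006],
  fingers=[3.4,3.4,3.4,3.4,3.4,3.4,3.4,3.4,3.4,3.4,3.4,3.4],
)

```text
time: 5.67
ee_pos: [542.7, -8.4, 219.1]
orientation: [-3.14, -0.005, 3.067]
contact_force: [0.8, -0.6, -4.2]
width: 41.6
grasp_force: 71.3
```

>>> jog_arm(
  offset=[
    [0,-3,0],
    [0,-3,0],
    [0,-3,0],
    [0,-3,0],
    [0,-3,0],
    [0,-3,0],
    [0,-3,0],
    [0,-2.5,0],
    [0,-2,0],
    [0,-1,0],
    [0,0,0],
    [0,0,0],
  ],
  roll=[0.006,0,0,0,0,0,0,0,0,0,0,0],
  fingers=[3.4,3.4,3.4,3.4,3.4,3.4,3.4,3.4,3.4,3.4,3.4,3.4],
)

```text
time: 6.67
ee_pos: [543.8, -270.0, 219.8]
orientation: [3.139, -0.003, 3.073]
contact_force: [0.1, 0.2, -3.7]
width: 41.1
grasp_force: 71.4
```

Run:
```python
from h import *
s=read_camera("scene");t=read_camera("top");st=sense();print(st["ee_pos"],st["orientation"],st["contact_force"],st["width"],st["time"])
cv2.imwrite("pics/a3.png",np.hstack([cv2.resize(s[100:260,160:320],(400,400),interpolation=2),cv2.resize(t[100:260,330:490],(400,400),interpolation=2)]))
```

```text
[ 544.90740241 -268.12849644  220.59287914] [ 3.13889699e+00 -1.33890550e-03  3.07697957e+00] [ 0.05516251  0.87540649 -2.77781545] 41.38834410057835 6.7667
```

View pics/a3.png

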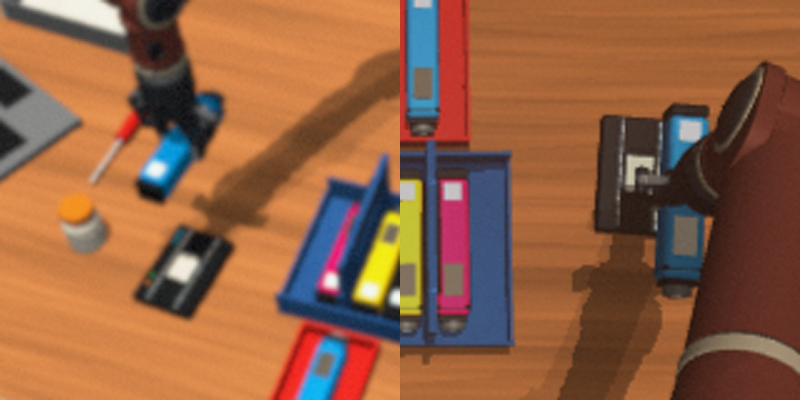

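The cartridge is held level near the reader, with its patch at top crop (690,130). I'll go lower, then measure.

>>> jog_arm(
  offset=[
    [0.35,-0.2,0],
    [0,0,-2],
    [0,0,-3],
    [0,0,-3],
    [0,0,-3],
    [0,0,-2.5],
    [0,0,-1],
    [0,0,-0.5],
    [0,0,0],
    [0,0,0],
  ],
  roll=[0,0,0,0,0,0,0,0,0,0],
  fingers=[3.4,3.4,3.4,3.4,3.4,3.4,3.4,3.4,3.4,3.4],
)

```text
time: 7.6
ee_pos: [549.6, -273.1, 72.7]
orientation: [-3.141, 0.003, 3.074]
contact_force: [0.3, -0.5, -2.5]
width: 41.8
grasp_force: 71.3
```

```bash
cat > m.py <<'E'
from h import *
im={n:read_camera(n) for n in("scene","top")}
p=np.mean([sense()["ee_pos"] for _ in range(1)],0);print("ee",p.round(1),sense()["orientation"].round(3),sense()["time"])
def proj(n,X):
    f,cx,cy,E=cam(n);c=np.linalg.inv(E)@np.r_[X,1];return c[:2]/c[2]*f+[cx,cy]
yaw=sense()["orientation"][2]-np.pi;yaw=(yaw+np.pi/2)%np.pi-np.pi/2;u=np.array([np.cos(yaw),np.sin(yaw),0]);top=p*1;top[2]=p[2]-10.5+42
k=6
for nm,d in(("patch",70),("label",-40)):
    X=top+d*u;uv={}
    for n in im:
        s=proj(n,X).round().astype(int);r=8;b=cv2.resize(im[n].astype(np.float32).min(2)[s[1]-r:s[1]+r+1,s[0]-r:s[0]+r+1],None,fx=k,fy=k,interpolation=cv2.INTER_CUBIC)
        m=(b>(np.percentile(b,98)+np.percentile(b,35))/2).astype(np.uint8);N,L,S,C=cv2.connectedComponentsWithStats(m)
        i=1+min(range(N-1),key=lambda j:np.linalg.norm(C[j+1]-np.array(b.shape[::-1])/2) if S[j+1][4]>300 else 1e9)
        uv[n]=(C[i]+.5)/k-.5+s-r;print(n,"exp",proj(n,X).round(1),"got",uv[n].round(1),S[i][4]/36)
    q=tri(uv["scene"],uv["top"]);print(nm,"exp",X.round(1),"tri",q[0].round(1),np.round(q[1],1))
E
python3 - <<'E'
from m import *
cv2.imwrite("pics/a4.png",np.hstack([cv2.resize(im["scene"][150:250,180:280],(400,400),interpolation=2),cv2.resize(im["top"][130:230,370:470],(400,400),interpolation=2)]))
E
```

```text
ee [ 549.7 -273.5   73.3] [-3.14   0.004  3.074] 7.7
scene exp [228.  193.7] got [227.2 193. ] 56.25
top exp [432.4 162.8] got [432.8 162.6] 54.833333333333336
patch exp [ 619.6 -278.2  104.8] tri [ 619.6 -279.4  108.7] [1.2 1.2]
scene exp [242.1 172.5] got [246.7 173.2] 39.638888888888886
top exp [430.5 199.5] got [430.8 199.3] 120.61111111111111
label exp [ 509.8 -270.8  104.8] tri [ 507.7 -262.5  104.3] [9.4 9.4]
```

View pics/a4.png

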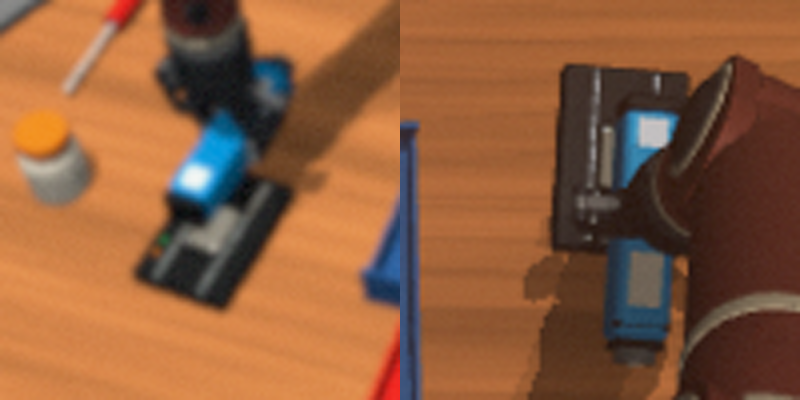

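The cartridge is about 40 mm above the reader, its patch at top crop (655,130) and aligned between the guide lines. I'll correct by −2 mm in x and +2.5 mm in y, and lower further.

>>> jog_arm(
  offset=[
    [-0.2,0.25,0],
    [0,0,-1],
    [0,0,-1],
    [0,0,-0.6],
    [0,0,-0.2],
    [0,0,0],
    [0,0,0],
    [0,0,0],
  ],
  roll=[0,0,0,0,0,0,0,0],
  fingers=[3.4,3.4,3.4,3.4,3.4,3.4,3.4,3.4],
)

```text
time: 8.37
ee_pos: [546.5, -270.6, 43.4]
orientation: [-3.141, 0.001, 3.074]
contact_force: [0.2, -0.2, -2.8]
width: 41.4
grasp_force: 71.3
```

Run:
```python
from m import *
cv2.imwrite("pics/a5.png",np.hstack([cv2.resize(im["scene"][160:235,195:270],(400,400),interpolation=2),cv2.resize(im["top"][130:230,370:470],(400,400),interpolation=2)]))
```

```text
ee [ 546.6 -270.6   43.7] [-3.141e+00  1.000e-03  3.074e+00] 8.4667
scene exp [230.5 198. ] got [230.  197.8] 45.333333333333336
top exp [429.  165.9] got [429.5 165.7] 52.333333333333336
patch exp [ 616.4 -275.4   75.2] tri [ 617.  -276.6   76.6] [0.1 0.1]
scene exp [244.2 176.9] got [248.6 177.6] 40.75
top exp [427.1 201.8] got [427.4 201.8] 112.41666666666667
label exp [ 506.7 -267.9   75.2] tri [ 504.4 -260.1   74.3] [9. 9.]
```

View pics/a5.png

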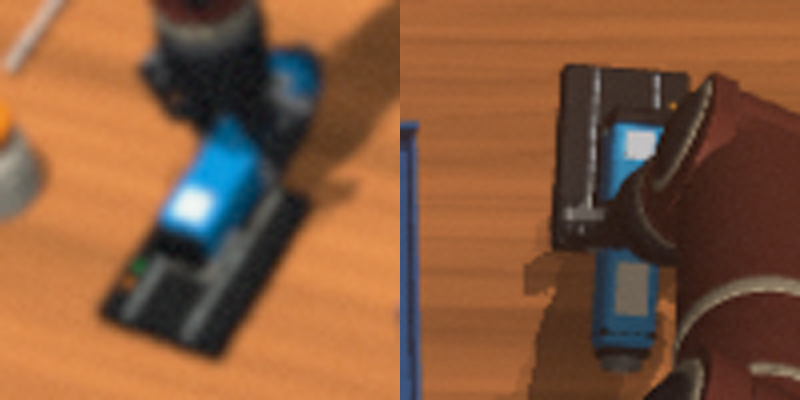

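The patch triangulates to (617.0, −276.6, 76.6), within 1 mm of the window centre, and the underside is about 12 mm above the window. I'll lower it 1.5 mm and let it settle.

>>> jog_arm(
  offset=[
    [0.05,0.03,-0.15],
    [0,0,0],
    [0,0,0],
    [0,0,0],
    [0,0,0],
    [0,0,0],
    [0,0,0],
    [0,0,0],
  ],
  roll=[0,0,0,0,0,0,0,0],
  fingers=[3.4,3.4,3.4,3.4,3.4,3.4,3.4,3.4],
)

```text
time: 9.13
ee_pos: [546.7, -270.2, 41.8]
orientation: [-3.142, -0.0, 3.074]
contact_force: [0.0, 0.1, -3.9]
width: 41.4
grasp_force: 71.3
```

Run:
```python
from m import *
print(sense()["contact_force"],abs(sense()["dq"]).max())
# yaw of the held cartridge from top view, at measured top height
a=onz("top",(0,0),75)
print(uv["top"])
```

```text
ee [ 546.7 -270.2   41.8] [-3.141 -0.     3.074] 9.2333
scene exp [230.6 198.3] got [230.7 198.4] 38.333333333333336
top exp [428.7 166. ] got [429.  165.8] 53.22222222222222
patch exp [ 616.6 -274.9   73.3] tri [ 617.1 -275.2   73.6] [0.7 0.7]
scene exp [244.4 177.3] got [248.7 178. ] 41.333333333333336
top exp [426.8 201.8] got [427.1 201.7] 113.66666666666667
label exp [ 506.8 -267.4   73.3] tri [ 504.8 -259.9   72. ] [9. 9.]
[ 0.63751017 -0.43582946 -3.35596379] 0.0018269453859448938
[427.14129195 201.7322825 ]
```

Patch at (617.1, −275.2, 73.6), so the underside is about 31.5 mm up, 9.5 mm above the window. The offset is about 1 mm, and the cartridge is level and still.

```bash
python3 -c "
from plant import *
print(hand_in())"
```

```text
the job is handed in; nothing more can be done
None
```

I handed the job in with the fresh cyan cartridge held still and level over the reader, its chip about 1 mm off the window's centre and roughly 1 cm above it, its length along the guide lines.

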